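# Load the finial carousel, turn it to the front and hold it

### The job

Stack the birdhouse finial squarely in the green corner nest on the carousel: first the dark walnut block, then the pale poplar spacer, then the copper cap, knob up and centred on top. Then turn the carousel by its wooden post until the loaded nest faces front, exactly in line with the brass pointer, and finish while holding it still there by the post: a spring turns the carousel back if it is let go. Leave the mallet, the speed square, the sanding stone and the glue bottle where they are.

Things in the scene. Friction and masses are not known exactly. Their poses are not given: they have to be found in the camera images.
- carousel (a joint): Turn of the carousel on its foot, rad, about the vertical axis at hub, counterclockwise from above positive. 0: the nest (marked by a red patch at the rim) is exactly in line with the brass pointer. A spring (about 0.25 N m per rad, plus 0.04 N m of friction) keeps it near its rest, 1.15 rad, so it starts between 1.03 and 1.27 and has to be turned clockwise to 0 and held there (about 3 N at the post). Stops at -0.4 and 1.7.
- hub (a point): Centre of the top face of the carousel's round plywood plate (260 mm across), about 44 mm above the bench, on its axis. Its axes turn with the plate: x points from the nest through the hub, z up. A brass boss 6 mm high and 36 mm across stands here. A low tin (48 mm across, 34 mm high), fixed to the plate, stands 85 mm from the hub at -60 degrees in these axes.
- nest (a point): Centre of the floor of the square nest, on the plate's top face, 75 mm from the hub at its -x side. Axes parallel to hub's; the nest's sides lie along x and y. Four green L-shaped corners, 54 mm inside from face to face, straight for 38 mm, then leaning outward as a lead-in up to 47 mm above the floor. Between corners each side is open for 38 mm in its middle, so that fingers can pass down there. The corners are 4 mm thick.
- pointer (a point): Top of the brass pointer's upright end, fixed to the carousel's foot, 152 mm from the carousel's axis on the side nearest the robot, 46 mm above the bench. The line from the hub to it is where the nest must face.
- post: Round upright wooden post 18 mm across, a handle that spins freely on its own pin in the plate, 100 mm from the hub at +60 degrees in the hub's axes; origin at its foot on the plate's top face, z up. Its top is 76 mm above the plate; the lowest 6 mm is a brass collar 26 mm across. Handle to turn and hold the carousel by. Moves with the plate.
- block: Dark walnut block 50 x 50 x 30 mm (z up), lying flat on the bench. Origin at the centre of its underside, x and y along its sides. About 55 g. Goes first, flat on the nest floor.
- spacer: Pale poplar square 50 x 50 x 12 mm (z up), lying flat on the bench. Origin at the centre of its underside, x and y along its sides. About 18 g. Goes second, on the block.
- cap: Copper finial cap standing upright, knob up: round flange 48 mm across, 10 mm high, narrowing by 16 mm height to a round knob 22 mm across from 16 to 44 mm height; 50 mm high in all. Origin at the centre of its underside, z up. About 130 g. Goes third, centred on the spacer; the nest does not centre it.
- mallet: Walnut mallet lying on the bench: head 70 x 120 x 60 mm, round handle 26 mm thick reaching 160 mm to -x of the origin, head to +x. Bystander. Origin on the bench under its middle.
- square: Blue plastic speed square, a flat triangle 150 mm a side, up to 14 mm thick. Bystander. Origin on its underside, inside the triangle.
- stone: Gray stone sanding block 90 x 50 x 35 mm. Bystander. Origin at the centre of its underside.
- glue: Yellow glue bottle, 52 mm across, 150 mm high. Bystander. Origin at the centre of its underside.
Mind the look-alikes: they are no part of the job. Leave any blue or purple look-alike of the spacer alone.

How it is judged:
On the way, in this order (a step that is already met when the one before it is completed fails the run):
1. the walnut block sits flat and square on the nest floor (horizontal distance between block and nest below 0.005 m and z of block in the frame of nest between -0.004 and 0.004 m and angle between block's own z axis and vertical below 0.08 rad and (angle between the x axis of block and the x axis of nest, either way round below 0.14 rad or angle between the x axis of block and the y axis of nest, either way round below 0.14 rad)), for 0.2 s.
2. the spacer lies flat and square on the block in the nest (all of step 1 and horizontal distance between spacer and nest below 0.005 m and z of spacer in the frame of nest between 0.026 and 0.034 m and angle between spacer's own z axis and vertical below 0.08 rad and (angle between the x axis of spacer and the x axis of nest, either way round below 0.14 rad or angle between the x axis of spacer and the y axis of nest, either way round below 0.14 rad)), for 0.2 s.
3. the cap stands upright and centred on the spacer (all of step 2 and horizontal distance between cap and nest below 0.008 m and z of cap in the frame of nest between 0.038 and 0.046 m and angle between cap's own z axis and vertical below 0.08 rad), for 0.2 s.
4. the loaded carousel is turned to the pointer and held by the post (all of step 3 and value of joint carousel between -0.09 and 0.09 rad and velocity of joint carousel between -0.05 and 0.05 rad/s and contact force between the fingers and post above 1 N), for 0.2 s.
At the end, for the whole second after the job is handed in: Block, then spacer, flat in the nest (5 mm of centre, 8 degrees of square), cap upright on the spacer within 8 mm of centre; carousel within 0.09 rad of the pointer and still (0.05 rad/s), fingers pressing the post with over 1 N (all of step 4); the arm keeps its last pose, push and grip.
It fails at once if the walnut mallet is pushed away (more than 25 mm) (distance of mallet from where it was at the start of the episode above 0.025 m).
It fails at once if the blue speed square is pushed away (more than 25 mm) (distance of square from where it was at the start of the episode above 0.025 m).
It fails at once if the gray sanding stone is pushed away (more than 25 mm) (distance of stone from where it was at the start of the episode above 0.025 m).
It fails at once if the glue bottle is pushed away (more than 25 mm) (distance of glue from where it was at the start of the episode above 0.025 m).
It also fails if it takes over 72 s, if anything falls off the work surface, if the arm or the gripper's body presses on something with over 40 N, if the wrist force passes 120 N, or if a joint passes its speed limit or range.

### The arm

A 6-joint arm with a two-finger parallel gripper is mounted at the origin on the work surface. World frame = base frame: x ahead of the robot, y to its left, z up, the work surface at z = 0. Lengths are in m, angles in rad, forces in N, time in s.
With the tool pointing down it reaches from about 0.3 to 0.875 m from the base axis. Payload 6.4 kg.
Tool frame: the origin (TCP) lies on the centre line of the jaws, within the pads' length; the fingertips stand r.finger_overhang ahead of it and the grasp point (between the pads) lies 11 mm behind it (r.finger_overhang is the distance from the TCP to the fingertips, in m); z points along the fingers, y is the line along which they close (so a half turn about z gives the same grasp; the last joint's range is limited). The gripper opens to 85 mm and grips with 20 to 120 N. Pads are 22 mm wide; open, the fingers measure 114 mm over their backs; the gripper's body (76 mm by 85 mm) begins 54 mm behind the grasp point. The pads swing forward as they close: fully open they stand 13 mm farther back than shut.
Start: joints at [-1.433, 0.181, 1.607, -0, 1.354, -0.206], TCP at [0.194, -0.541, 0.239] pointing down, gripper open.
Joint ranges: [-2.99, 2.99], [-0.89, 2.07], [0.3, 2.58], [-1.14, 4.28], [0, 2.63], [-3.12, 3.12]. Speed limits (rad/s): [2.57, 2.57, 3.01, 3.14, 3.14, 3.14].

### API

Orientations are given as a unit quaternion [x, y, z, w].
In Python, from station import r gives the robot as it stands. Calls block until the motion is done:
- r.move_ptp(position, orientation): joint-space move of the TCP to a pose.
- r.move_l(position, max_speed=0.15, orientation=None): straight line of the TCP; orientation=None keeps the orientation; max_speed is the mean speed in m/s.
- r.movej(angles): joint-space move.
- r.open() and r.gripper_close(): open the fingers fully, or close them until they stop; the grip force is fixed at half the most.
- r.wait(seconds).
- r.solve_ik(position, orientation): joint angles nearest the present ones, or None.
- r.get_image(name): name is "scene" or "top"; returns a dict with "pixels" (400x640x3 uint8, red, green, blue), "vertical_fov" (degrees; the focal length in pixels is half the picture's height over the tangent of half this angle, whatever the lens; pixels are square), "cx", "cy" (the principal point, pixels), "R" (3x3) and "t" (3): a world point X has camera coordinates R X + t. Camera axes: x right, y down, z forward; pixel columns grow to the right and rows downward; lengths in m; the calibration is good to about 2 mm. A picture is of the moment at which its call begins. There is no depth.
A pose or a line that the arm cannot do raises r.IKError and nothing moves.
- r.hand_in(): hands the job in; it is judged then, once.
Trained networks look in a picture, given as the dict that the camera call returned (one of the last four; its "shot" number tells which), for a name from the list of things; names that differ only in an ending like _2 or _b are one class to them, and where a whole thing is asked for, a point or a joint stands for the part that bears it (a point fixed in the world has none). Each returns a list of dicts, best first, with "p" (0 to 1); they miss things now and then, are a little off and sometimes report something else, mostly with a low value. They report only what shows in the picture. A call takes as long as a camera call. They do not tell look-alikes from the thing itself.
- r.silhouettes(picture, thing): "pixels" (400x640 bool, what is visible of it) and "position" ([row, column] in pixels, amid what is visible of it).
Readings, each from a call of its own:
- r.current_clock(): time.
- r.current_qpos(): joint angles.
- r.current_joint_velocities(): joint speeds.
- r.current_tau(): joint torques, N m.
- r.current_position(): TCP position.
- r.current_tool_rot(): TCP orientation.
- r.current_ft_force(): force on the tool from outside, world axes, zero at the start.
- r.current_moment(): the same for the moment, N m.
- r.current_finger_gap(): finger opening in m.
- r.current_gripper_force(): force on a finger pad.
Only numpy, scipy, OpenCV 4.12 (cv2) and the standard library are available. Lean on these libraries where they do the work, as an engineer would, in place of code of your own. Each camera call takes 0.05 s, during which the arm holds its last target. There are 200 camera calls.

## Working session

There is one attempt and no reset: what is moved stays moved. The work goes in short steps, each a Python script; the robot and the scene stay as the last script left them, time stands still between calls to the robot, and variables do not carry over. Pictures are saved under pics/ and viewed, at most 10 in all, crops included, and the job is handed in when it is done.

```bash
ls; mkdir -p pics; python3 - <<'E'
from station import r
import cv2,numpy as np
for n in ("scene","top"):
    d=r.get_image(n); cv2.imwrite(f"pics/{n}0.png",d["pixels"][:,:,::-1])
    print(n,d["vertical_fov"],d["cx"],d["cy"],np.round(d["R"],4).tolist(),np.round(d["t"],4).tolist())
    for t in ["carousel","hub","nest","post","block","spacer","cap","mallet","square","stone","glue","pointer"]:
        try: print(t,[(round(s["p"],2),np.round(s["position"],1).tolist(),int(s["pixels"].sum())) for s in r.silhouettes(d,t)[:4]])
        except Exception as e: print(t,e)
print(r.finger_overhang,r.current_clock(),r.current_tool_rot())
E
```

```text
pics
scene 45.78684532979798 318.35706800692327 201.93993927841439 [[-0.5218, 0.8531, -0.0023], [0.6514, 0.3967, -0.6467], [-0.5508, -0.339, -0.7627]] [0.3103, -0.2825, 1.7753]
carousel [(0.74, [227.2, 355.7], 4839)]
hub [(0.73, [229.5, 355.6], 4959)]
nest [(0.63, [227.4, 351.3], 4977)]
post [(0.55, [223.6, 388.3], 127)]
block [(0.73, [190.3, 222.9], 302)]
spacer [(0.79, [227.8, 224.7], 225), (0.72, [198.0, 273.4], 202), (0.68, [147.9, 246.2], 158), (0.68, [156.2, 309.1], 176)]
cap [(0.68, [167.6, 183.0], 516), (0.67, [169.0, 260.5], 154)]
mallet [(0.87, [240.5, 255.4], 1906)]
square [(0.93, [278.5, 480.7], 1193), (0.55, [163.4, 181.6], 519)]
stone [(0.62, [133.6, 235.2], 377)]
glue []
pointer [(0.85, [227.4, 352.7], 4944)]
top 57.71661637386268 319.52709119588025 201.73529728690255 [[-0.0062, -0.9998, 0.0197], [-0.9906, 0.0035, -0.1365], [0.1364, -0.0204, -0.9905]] [-0.0522, 0.5545, 0.9799]
carousel [(0.78, [211.6, 266.9], 6803), (0.63, [221.2, 232.3], 132)]
hub [(0.74, [214.1, 265.8], 6788)]
nest [(0.6, [209.6, 267.1], 6746)]
post [(0.61, [223.9, 231.7], 125)]
block [(0.82, [182.7, 418.5], 353)]
spacer [(0.82, [251.2, 365.9], 300), (0.79, [205.9, 369.7], 324), (0.7, [256.1, 439.4], 288), (0.7, [285.6, 377.2], 367)]
cap [(0.69, [232.2, 143.5], 1145), (0.49, [233.9, 409.3], 201)]
mallet [(0.78, [148.3, 341.6], 1774)]
square [(0.62, [233.8, 145.2], 1149)]
stone [(0.81, [272.3, 481.4], 718)]
glue [(0.88, [179.6, 486.2], 573)]
pointer []
0.008 1.3 [ 9.85263841e-01  1.71041409e-01 -9.69620916e-06  2.64495811e-05]
```

```bash
python3 - <<'E'
import cv2
a=cv2.imread("pics/top0.png")[110:310,80:540]; cv2.imwrite("pics/t1.png",cv2.resize(a,(800,348),interpolation=cv2.INTER_CUBIC))
a=cv2.imread("pics/scene0.png")[100:330,140:540]; cv2.imwrite("pics/s1.png",cv2.resize(a,(800,460),interpolation=cv2.INTER_CUBIC))
E
```

```text
(no output)
```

View pics/t1.png

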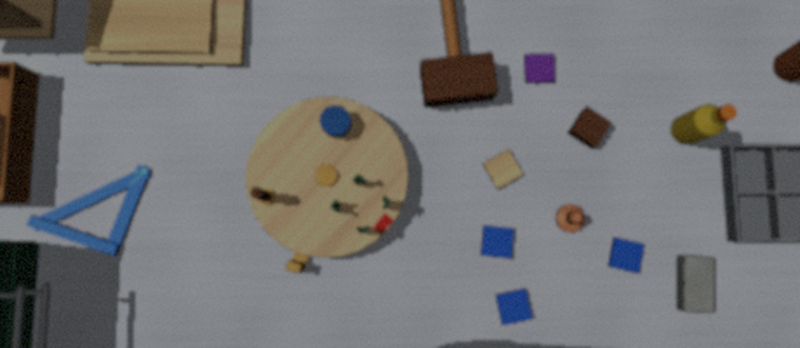

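View pics/s1.png

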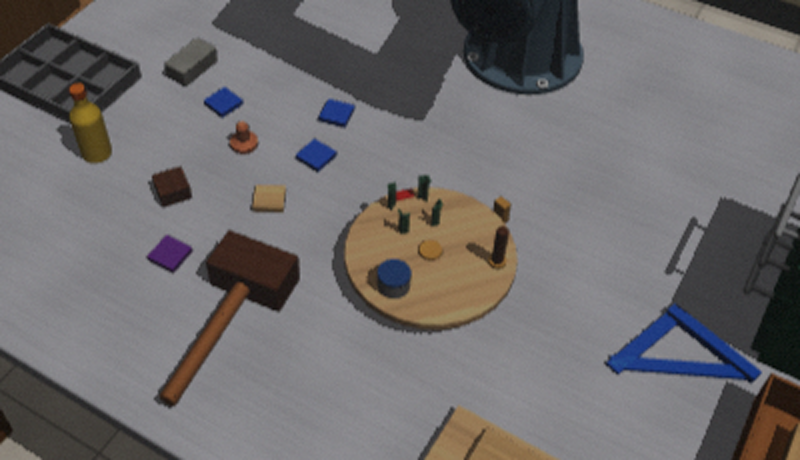

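The top view shows the carousel at about (267,212) with its red nest patch at (301,238). The poplar spacer is at (369,206), the block at (418,183) and the cap at (409,234). The blue and purple squares are decoys. Next I fit poses from the silhouettes in both views.

```bash
cat > h.py <<'E'
from station import r
import cv2,numpy as np
from scipy.optimize import minimize
def proj(d,X):
    f=200/np.tan(np.radians(d["vertical_fov"])/2); c=np.atleast_2d(X)@np.array(d["R"]).T+d["t"]
    return np.c_[f*c[:,0]/c[:,2]+d["cx"],f*c[:,1]/c[:,2]+d["cy"]]
def back(d,rc,z):
    f=200/np.tan(np.radians(d["vertical_fov"])/2); R=np.array(d["R"]); C=-R.T@d["t"]
    v=R.T@np.array([(rc[1]-d["cx"])/f,(rc[0]-d["cy"])/f,1]); return C+v*(z-C[2])/v[2]
def cyl(rad,z0,z1,x=0,y=0,rad1=None):
    a=np.arange(0,2*np.pi,np.pi/16); rr=rad if rad1 is None else rad1
    return np.r_[np.c_[x+rad*np.cos(a),y+rad*np.sin(a),0*a+z0],np.c_[x+rr*np.cos(a),y+rr*np.sin(a),0*a+z1]]
def box(s,h): return np.array([[x*s/2,y*s/2,z] for x in(-1,1) for y in(-1,1) for z in(0,h)])
MODEL=dict(block=[box(.05,.03)],spacer=[box(.05,.012)],cap=[cyl(.024,0,.01),cyl(.024,.01,.016,rad1=.011),cyl(.011,.016,.05)])
S=6
def render(d,parts,p,z0,win):
    c,s=np.cos(p[2]),np.sin(p[2]); r0,c0,n=win; im=np.zeros((n*S,n*S),np.uint8)
    for P in parts:
        X=P@np.array([[c,s,0],[-s,c,0],[0,0,1]])+[p[0],p[1],z0]
        q=(proj(d,X)-[c0,r0]+.5)*S-.5
        cv2.fillConvexPoly(im,cv2.convexHull(np.round(q*16).astype(np.int32)),255,shift=4)
    return cv2.resize(im,(n,n),interpolation=cv2.INTER_AREA)/255.
def fit(items,p0,z0=0,steps=(.01,.01,.3)):
    """items: list of (picture, mask, parts)"""
    W=[]
    for d,m,parts in items:
        q=np.argwhere(m).mean(0).astype(int)
        r0,c0=max(q[0]-32,0),max(q[1]-32,0); W.append((r0,c0,64))
    def cost(p):
        t=0
        for (d,m,parts),w in zip(items,W):
            a=render(d,parts,p,z0,w); b=m[w[0]:w[0]+64,w[1]:w[1]+64].astype(float)
            a=a[:b.shape[0],:b.shape[1]]
            t+=np.abs(a-b).sum()/(a.sum()+b.sum()+1)
        return t/len(items)
    best=None
    for a in ((0,.4,.8,1.2) if steps[2]>.25 else (0,)):
        s=np.array([p0[0],p0[1],p0[2]+a])
        o=minimize(cost,s,method="Nelder-Mead",options=dict(initial_simplex=np.r_[[s],s+np.diag(steps)],xatol=1e-4,fatol=1e-5))
        if best is None or o.fun<best.fun: best=o
    return best.x,best.fun
def near(d,t,X,px=14):
    q=proj(d,X)[0]
    L=[(np.hypot(s["position"][1]-q[0],s["position"][0]-q[1]),s) for s in r.silhouettes(d,t)]
    L=[l for l in L if l[0]<px]
    return min(L,key=lambda l:l[0])[1]["pixels"] if L else None
def pol(rad,deg): a=np.radians(deg); return rad*np.cos(a),rad*np.sin(a)
TIN=cyl(.024,0,.034,*pol(.085,-60)); POST=cyl(.009,0,.076,*pol(.1,60)); BOSS=cyl(.018,0,.006)
def blob(d,lo,hi,X,px=15):
    """colour blob (HSV) nearest the projection of X"""
    hsv=cv2.cvtColor(d["pixels"],cv2.COLOR_RGB2HSV); m=cv2.inRange(hsv,np.array(lo),np.array(hi))
    n,l,st,ce=cv2.connectedComponentsWithStats(m); q=proj(d,X)[0]
    k=1+np.argmin(np.hypot(*(ce[1:]-q).T)-0.05*np.minimum(st[1:,4],100)); return l==k
E
python3 - <<'E'
from h import *
T=r.get_image("top"); Sc=r.get_image("scene")
for n,rc,h in (("block",(182.7,418.5),.02),("spacer",(205.9,369.7),.006),("cap",(233.9,409.3),.02)):
    X=back(T,rc,h); mt,ms=near(T,n,X),near(Sc,n,X)
    print(n,X.round(4))
    for its in ([(T,mt,MODEL[n])],[(Sc,ms,MODEL[n])],[(T,mt,MODEL[n]),(Sc,ms,MODEL[n])]):
        p,c=fit(its,[X[0],X[1],0]); print("  ",p.round(4),round(c,3))
hub=back(T,(211.6,267),.044); print("hub0",hub)
for d,n in((T,"T"),(Sc,"S")):
    hsv=cv2.cvtColor(d["pixels"],cv2.COLOR_RGB2HSV)
    for nm,rc in dict(boss=(110+175/1.739,80+326/1.739),tin=(110+120/1.739,80+336/1.739),red=(110+222/1.739,80+384/1.739),green=(110+206/1.739,80+338/1.739),ply=(110+220/1.739,80+300/1.739),pointer=(110+262/1.739,80+298/1.739),post=(110+195/1.739,80+262/1.739)).items():
        z=dict(boss=.05,tin=.078,pointer=.046,green=.091,post=.12).get(nm,.044)
        X=back(T,rc,z); q=proj(d,X)[0].round().astype(int); print(n,nm,X.round(3),q,hsv[q[1],q[0]])
print(r.current_clock())
E
```

```text
block [ 0.6114 -0.3422  0.02  ]
   [ 0.6118 -0.3425  0.9042] 0.053
   [ 0.6121 -0.3437  0.9418] 0.053
   [ 0.6125 -0.3428 -0.6317] 0.055
spacer [ 0.546  -0.2011  0.006 ]
   [ 0.5449 -0.1976  0.5536] 0.063
   [ 0.5439 -0.1998  0.507 ] 0.05
   [ 0.5439 -0.1989  0.5384] 0.063
cap [ 0.4637 -0.3095  0.02  ]
   [ 0.4615 -0.3087  1.4558] 0.029
   [ 0.4636 -0.3066  0.48  ] 0.073
   [ 0.4618 -0.3083  1.0783] 0.056
hub0 [0.52635055 0.09100669 0.044     ]
T boss [0.528 0.089 0.05 ] [267 211] [ 19 152 138]
T tin [0.611 0.071 0.078] [273 179] [107 198 103]
T red [ 0.454 -0.003  0.044] [301 238] [179 194 134]
T green [0.477 0.065 0.091] [274 228] [36 69 37]
T ply [0.458 0.13  0.044] [253 237] [ 21  74 142]
T pointer [0.392 0.131 0.046] [251 261] [ 19 147 104]
T post [0.491 0.173 0.12 ] [231 222] [172 137  28]
S boss [0.528 0.089 0.05 ] [355 224] [ 16 165 150]
S tin [0.611 0.071 0.078] [336 235] [110 159  88]
S red [ 0.454 -0.003  0.044] [341 197] [  1 195 136]
S green [0.477 0.065 0.091] [357 200] [ 17 106 144]
S ply [0.458 0.13  0.044] [378 215] [ 18 107 152]
S pointer [0.392 0.131 0.046] [388 200] [ 17 163 127]
S post [0.491 0.173 0.12 ] [389 212] [ 18 102 147]
1.7
```

```bash
cat >> h.py <<'E'
def car(pics,p0):
    its=[]; c,s=np.cos(p0[2]),np.sin(p0[2]); P=lambda x,y,z:np.array([p0[0]+c*x-s*y,p0[1]+s*x+c*y,z])
    for d in pics:
        m=blob(d,(100,110,30),(118,255,255),P(*pol(.085,-60),.065)); its.append((d,m,[TIN]))
        m=blob(d,(12,135,90),(24,255,255),P(0,0,.048)); its.append((d,m,[BOSS]))
        m=near(d,"post",P(*pol(.1,60),.082))
        if m is not None: its.append((d,m,[POST]))
    for i in its: print("   area",i[1].sum(),np.argwhere(i[1]).mean(0).round(1))
    return fit(its,p0,.044,(.008,.008,.1)),its
E
python3 - <<'E'
from h import *
T=r.get_image("top"); Sc=r.get_image("scene")
p0=[.527,.089,np.arctan2(.089+.003,.527-.454)]
for pics in ([T],[Sc],[T,Sc]):
    (p,c),_=car(pics,p0); print(p.round(4),round(c,3))
for d in(T,Sc):
    m=blob(d,(170,120,80),(180,255,255),[.454,-.003,.044])|blob(d,(0,120,80),(6,255,255),[.454,-.003,.044])
    q=np.argwhere(m&(np.hypot(*(np.indices(m.shape)-proj(d,[.454,-.003,.044])[0][::-1,None,None]))<12)).mean(0); X=back(d,q,.044); print("red",X.round(4),np.hypot(*(X[:2]-p[:2])),np.arctan2(*(p[:2]-X[:2])[::-1]))
    m=blob(d,(12,120,60),(24,255,255),[.392,.131,.046]); q=np.argwhere(m); print("ptr",m.sum(),q.min(0),q.max(0),back(d,q.mean(0),.046).round(4))
# overlay
c,s=np.cos(p[2]),np.sin(p[2])
out=[]
for d in(T,Sc):
    im=cv2.resize(d["pixels"][:,:,::-1].copy(),None,fx=4,fy=4,interpolation=cv2.INTER_CUBIC)
    def poly(P,col):
        P=np.array(P); X=P@np.array([[c,s,0],[-s,c,0],[0,0,1]])+[p[0],p[1],.044]
        cv2.polylines(im,[np.round((proj(d,X)+.5)*4-.5).astype(np.int32)],True,col,1)
    for z in(0,.047): poly([[-.075+a*.027,b*.027,z] for a,b in((1,1),(1,-1),(-1,-1),(-1,1))],(255,0,255))
    poly(cyl(.13,0,0)[:32],(0,255,0)); poly(TIN[32:],(0,255,255)); poly(POST[32:],(0,255,255)); poly(BOSS[32:],(255,255,0))
    q=(proj(d,[p[0],p[1],.044])[0]*4).astype(int); out.append(im[q[1]-250:q[1]+250,q[0]-200:q[0]+200])
cv2.imwrite("pics/ov.png",np.hstack(out))
E
```

```text
area 211 [179.2 272.6]
   area 98 [210.4 267.7]
   area 101 [221.7 231.1]
[0.5317 0.0877 0.8939] 0.146
   area 169 [236.3 336.5]
   area 90 [224.4 354.8]
[0.5301 0.0877 0.8788] 0.18
   area 211 [179.2 272.6]
   area 98 [210.4 267.7]
   area 101 [221.7 231.1]
   area 169 [236.3 336.5]
   area 90 [224.4 354.8]
[0.5305 0.0874 0.884 ] 0.161
red [ 0.4532 -0.0008  0.044 ] 0.11732385109699833 0.8509100595746741
ptr 75 [255 245] [265 256] [0.3928 0.1327 0.046 ]Traceback (most recent call last):
  File "<stdin>", line 7, in <module>
  File "h.py", line 53, in blob
    k=1+np.argmin(np.hypot(*(ce[1:]-q).T)-0.05*np.minimum(st[1:,4],100)); return l==k
        ~~~~~~~~~^^^^^^^^^^^^^^^^^^^^^^^^^^^^^^^^^^^^^^^^^^^^^^^^^^^^^^^
    return _wrapfunc(a, 'argmin', axis=axis, out=out, **kwds)
    return bound(*args, **kwds)
ValueError: attempt to get argmin of an empty sequence
```

```bash
cat >> h.py <<'E'
def overlay(pics,p,name,ptr=None):
    c,s=np.cos(p[2]),np.sin(p[2]); out=[]
    for d in pics:
        im=cv2.resize(d["pixels"][:,:,::-1].copy(),None,fx=4,fy=4,interpolation=cv2.INTER_CUBIC)
        im=cv2.convertScaleAbs(im,alpha=1.6)
        def poly(P,col):
            P=np.array(P); X=P@np.array([[c,s,0],[-s,c,0],[0,0,1]])+[p[0],p[1],.044]
            cv2.polylines(im,[np.round((proj(d,X)+.5)*4-.5).astype(np.int32)],True,col,1)
        for z in(0,.047): poly([[-.075+a*.027,b*.027,z] for a,b in((1,1),(1,-1),(-1,-1),(-1,1))],(255,0,255))
        poly(cyl(.13,0,0)[:32],(0,255,0)); poly(TIN[32:],(0,255,255)); poly(POST[32:],(0,255,255)); poly(BOSS[32:],(255,255,0))
        if ptr is not None: cv2.circle(im,tuple(np.round((proj(d,ptr)[0]+.5)*4).astype(int)),3,(0,0,255),-1)
        q=(proj(d,[p[0],p[1],.044])[0]*4).astype(int); out.append(im[q[1]-250:q[1]+250,q[0]-200:q[0]+200])
    cv2.imwrite(name,np.hstack(out))
E
python3 - <<'E'
from h import *
T=r.get_image("top"); Sc=r.get_image("scene")
overlay([T,Sc],[.5305,.0874,.884],"pics/ov.png",[.3928,.1327,.046])
E
```

```text
(no output)
```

View pics/ov.png

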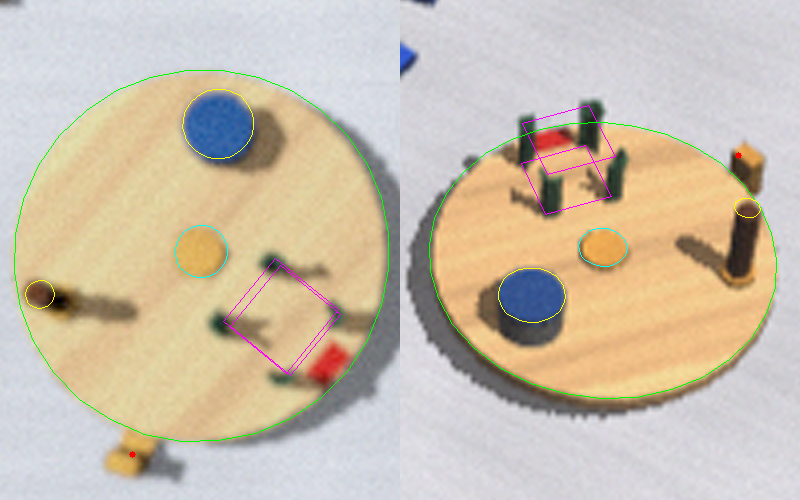

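The overlay fits: hub (0.5305, 0.0874) with a hub-axis angle of 0.884 rad. The pointer top at about (0.387, 0.139) gives a length of 152 mm, so the joint is at about 1.23 rad, which is plausible. Next I pick the block, squeezing it both ways to centre it.

```bash
cat >> h.py <<'E'
HUB=np.array([.5305,.0874]); ANG=.884
NEST=HUB-.075*np.array([np.cos(ANG),np.sin(ANG)])
Q=lambda th:[float(np.cos(th/2)),float(np.sin(th/2)),0.,0.]
def best(xyz,th):
    """th or th+pi: the one with the last joint nearest mid-range"""
    o=[]
    for t in (th,th+np.pi,th-np.pi):
        q=r.solve_ik(list(xyz),Q(t))
        if q is not None: o.append((abs(q[5]),t,q))
    return min(o,key=lambda a:a[0])[1]
def pick(xy,th,z,double=True,top=.12):
    t=best([*xy,z+top],th)
    t2=best([*xy,z+top],th+np.pi/2)
    if double:
        r.move_ptp([*xy,z+top],Q(t2)); r.move_l([*xy,z+.003],.2); print("down",r.current_ft_force())
        r.gripper_close(); print("gap1",r.current_finger_gap()); r.open()
        r.move_ptp([*xy,z],Q(t))
    else:
        r.move_ptp([*xy,z+top],Q(t)); r.move_l([*xy,z],.2)
    r.gripper_close(); print("gap2",r.current_finger_gap(),r.current_gripper_force())
    return t
E
python3 - <<'E'
from h import *
print(NEST)
for xy,th in(([.612,-.343],.925),([.544,-.199],.53),([.462,-.308],.884),(NEST,.884),(NEST,.884+np.pi/2)):
    t=best([*xy,.1],th); print(t,np.round(r.solve_ik([*xy,.1],Q(t)),2))
pick([.612,-.343],.925,.014)
r.move_l([.612,-.343,.16],.25)
print(r.current_finger_gap(),r.current_ft_force(),r.current_clock())
d=r.get_image("top"); d2=r.get_image("scene"); cv2.imwrite("pics/p1.png",np.hstack([cv2.resize(d["pixels"][60:300,300:560,::-1],(400,370)),cv2.resize(d2["pixels"][60:300,120:380,::-1],(400,370))]))
E
```

```text
[0.48294527 0.0294039 ]
0.925 [-0.68  0.59  1.35 -0.    1.2  -0.03]
0.53 [-0.56  0.35  1.7  -0.    1.09  0.49]
0.884 [-0.8   0.3   1.76 -0.    1.07 -0.11]
0.884 [-0.19  0.16  1.94 -0.    1.04  0.5 ]
2.4547963267948965 [-0.19  0.16  1.94 -0.    1.04 -1.07]
down [1.00293833 0.51781945 1.16393448]
gap1 0.04873556087497862
gap2 0.049229085893592324 62.719470262527466
0.048436993054690854 [-0.83034804 -0.20307223 -1.7802386 ] 8.0083
```

View pics/p1.png

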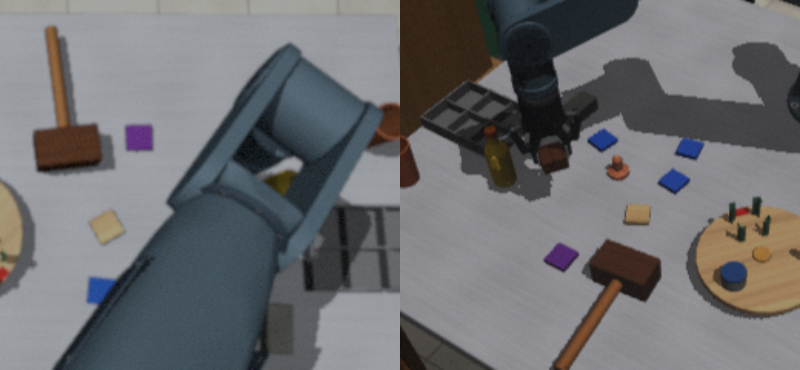

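The block is held; the scene view shows it between the fingers at about (552,157). Now I lower it into the nest, checking the force as it goes.

```bash
cat >> h.py <<'E'
def lower(xy,th,z0,z1,step=.004,k=.00012):
    """stepped descent, yielding sideways to the contact force"""
    xy=np.array(xy,float); r.move_ptp([*xy,z0+.03],Q(th)); r.move_l([*xy,z0],.15); r.wait(.15)
    f0=np.array(r.current_ft_force()); z=z0
    while z>z1+1e-6:
        z=max(z-step,z1); r.move_l([*xy,z],.06); f=np.array(r.current_ft_force())-f0
        print("z %.3f"%z,f.round(1),xy.round(4))
        if f[2]>25: print("stop"); break
        if np.hypot(*f[:2])>3: xy+=np.clip(f[:2]*k,-.001,.001)
    return xy,z
E
python3 - <<'E'
from h import *
r.move_l([.56,-.2,.17],.3)
xy,z=lower(NEST,best([*NEST,.15],ANG),.044+.014+.050,.044+.014+.001)
print(xy,z,r.current_position(),r.current_finger_gap(),r.current_clock())
d=r.get_image("top"); d2=r.get_image("scene"); cv2.imwrite("pics/p2.png",np.hstack([cv2.resize(d["pixels"][150:290,180:340,::-1],(400,350)),cv2.resize(d2["pixels"][130:290,270:430,::-1],(400,350))]))
E
```

```text
z 0.104 [0.3 1.2 0.5] [0.4829 0.0294]
z 0.100 [ 1.2  2.5 -1. ] [0.4829 0.0294]
z 0.096 [-0.   0.7 -1. ] [0.4829 0.0294]
z 0.092 [ 0.1  1.4 -0. ] [0.4829 0.0294]
z 0.088 [ 0.4  1.  -0.4] [0.4829 0.0294]
z 0.084 [ 0.4  1.1 -0.2] [0.4829 0.0294]
z 0.080 [ 0.2  0.4 -1.2] [0.4829 0.0294]
z 0.076 [ 0.1  0.5 -0.8] [0.4829 0.0294]
z 0.072 [0.7 0.7 0.1] [0.4829 0.0294]
z 0.068 [ 0.4  1.5 -0.7] [0.4829 0.0294]
z 0.064 [0.3 0.1 0.1] [0.4829 0.0294]
z 0.060 [ 0.3  0.5 -0.9] [0.4829 0.0294]
z 0.059 [ 0.4  2.  -0.2] [0.4829 0.0294]
[0.48294527 0.0294039 ] 0.059 [0.48296915 0.02939512 0.05899976] 0.0487700600310275 13.4833
```

View pics/p2.png

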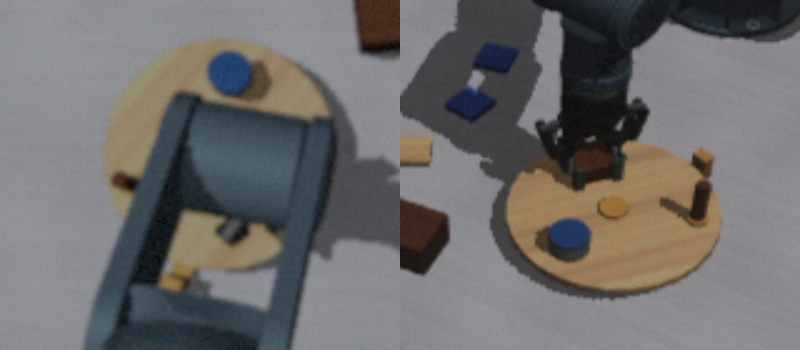

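The block slid in between the corners without contact. I release it and fetch the spacer.

```bash
python3 - <<'E'
from h import *
r.move_l([*NEST,.058],.06); print(r.current_ft_force())
r.open(); r.move_l([*NEST,.17],.3)
xy=[.544,-.199]
pick(xy,.53,.009)
r.move_l([*xy,.15],.3); print(r.current_finger_gap(),r.current_ft_force(),r.current_clock())
T=r.get_image("top"); Sc=r.get_image("scene")
for d in(T,Sc):
    m=near(d,"block",[*NEST,.06],25)
    if m is not None: print(fit([(d,m,MODEL["block"])],[*NEST,ANG],.044,(.005,.005,.2)),m.sum())
    print([(s["p"],s["position"]) for s in r.silhouettes(d,"spacer")])
cv2.imwrite("pics/p3.png",np.hstack([cv2.resize(T["pixels"][150:310,180:400,::-1],(440,320)),cv2.resize(Sc["pixels"][130:290,190:380,::-1],(360,303)).copy()[:320]][:1]+[cv2.resize(Sc["pixels"][120:280,220:400,::-1],(360,320))]))
E
```

```text
[ 0.55483158 -0.11500703  2.8120139 ]
down [ 0.85181112 -0.46311546  0.56452313]
gap1 0.04734279250215364
gap2 0.04803381293383998 62.06722140312195
0.04770621487934369 [-0.51192996 -0.2798326  -0.9785277 ] 20.3417
(array([0.48357278, 0.02934864, 0.92503517]), np.float64(0.03319664766136805)) 352
[(0.7, [255.1, 440.1])]
(array([0.48244466, 0.0284275 , 0.7879524 ]), np.float64(0.09255728154133774)) 292
[(0.82, [227.7, 223.8]), (0.8, [165.9, 268.5]), (0.63, [149.9, 243.4]), (0.59, [155.6, 308.0]), (0.52, [135.4, 234.7]), (0.44, [176.2, 297.3])]
```

View pics/p3.png

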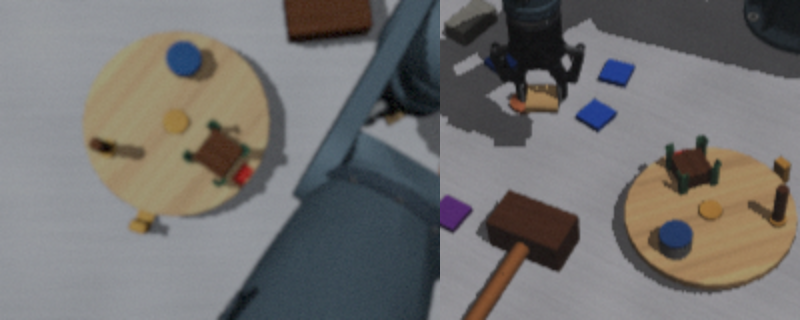

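The block sits flat in the nest and the spacer is held at about (540,97). I place the spacer, then pick the cap.

```bash
python3 - <<'E'
from h import *
th=best([*NEST,.15],ANG)
r.move_ptp([*NEST,.16],Q(th))
xy,z=lower(NEST,th,.112,.083,.005)
r.open(); r.move_l([*xy,.19],.3)
xy=[.462,-.308]
r.move_ptp([*xy,.17],Q(best([*xy,.17],ANG)))
T=r.get_image("top"); Sc=r.get_image("scene")
for d in(T,Sc):
    m=near(d,"spacer",[*NEST,.08],25)
    if m is not None: print(fit([(d,m,MODEL["spacer"])],[*NEST,ANG],.074,(.005,.005,.2)),m.sum())
print(r.current_clock())
cv2.imwrite("pics/p4.png",np.hstack([cv2.resize(T["pixels"][180:270,220:340,::-1],(427,320)),cv2.resize(Sc["pixels"][160:240,300:390,::-1],(360,320))]))
E
```

```text
z 0.107 [ 0.8  1.1 -0.6] [0.4829 0.0294]
z 0.102 [-0.4  0.5  0.5] [0.4829 0.0294]
z 0.097 [ 0.7  1.1 -0.4] [0.4829 0.0294]
z 0.092 [0.2 0.9 0.2] [0.4829 0.0294]
z 0.087 [0.2 0.7 0. ] [0.4829 0.0294]
z 0.083 [1.7 1.1 3.4] [0.4829 0.0294]
(array([0.48460577, 0.0293497 , 0.89104758]), np.float64(0.05299546885114172)) 334
(array([0.48239224, 0.02986911, 0.89464399]), np.float64(0.06005609128279995)) 243
26.275
```

View pics/p4.png

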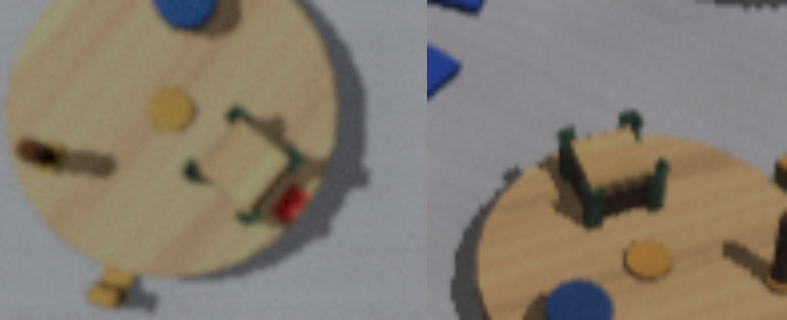

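The spacer lies flat on the block, within about 2 mm of centre. Now the cap.

```bash
python3 - <<'E'
from h import *
xy=[.462,-.308]
pick(xy,ANG,.026,top=.14)
r.move_l([*xy,.2],.3); print(r.current_finger_gap())
th=best([*NEST,.2],ANG); r.move_ptp([*NEST,.2],Q(th))
p,z=lower(NEST,th,.135,.1125,.005)
r.open(); r.move_l([*p,.22],.25)
post=HUB+np.array([np.cos(ANG+np.pi/3),np.sin(ANG+np.pi/3)])*.1
r.move_ptp([post[0]+.02,post[1]+.08,.24],Q(best([*post,.24],ANG)))
T=r.get_image("top"); Sc=r.get_image("scene"); print(post,r.current_clock())
for d in(T,Sc):
    m=near(d,"cap",[*NEST,.1],25)
    if m is not None: print(fit([(d,m,MODEL["cap"])],[*NEST,ANG],.086,(.005,.005,.2)),m.sum())
    m=near(d,"post",[*post,.09],25)
    if m is not None: print(fit([(d,m,[cyl(.009,0,.076)])],[*post,0],.044,(.005,.005,.2)),m.sum())
cv2.imwrite("pics/p5.png",np.hstack([cv2.resize(T["pixels"][170:270,200:340,::-1],(448,320)),cv2.resize(Sc["pixels"][150:240,310:410,::-1],(350,320))]))
E
```

```text
down [1.18908297 0.11769034 0.31296525]
gap1 0.020058631955588796
gap2 0.02021207554086775 59.02089363662526
0.02033349911698151
z 0.130 [ 0.4  0.7 -0.4] [0.4829 0.0294]
z 0.125 [ 0.1  0.8 -1.3] [0.4829 0.0294]
z 0.120 [ 0.5  0.6 -0. ] [0.4829 0.0294]
z 0.115 [ 0.3  0.1 -1.1] [0.4829 0.0294]
z 0.113 [ 0.7  0.7 -0.2] [0.4829 0.0294]
[0.49523503 0.18097554] 38.075
(array([0.48313866, 0.02968964, 1.06074963]), np.float64(0.07741684497179536)) 232
(array([0.48051027, 0.028092  , 1.06677197]), np.float64(0.12114794027321824)) 179
```

View pics/p5.png

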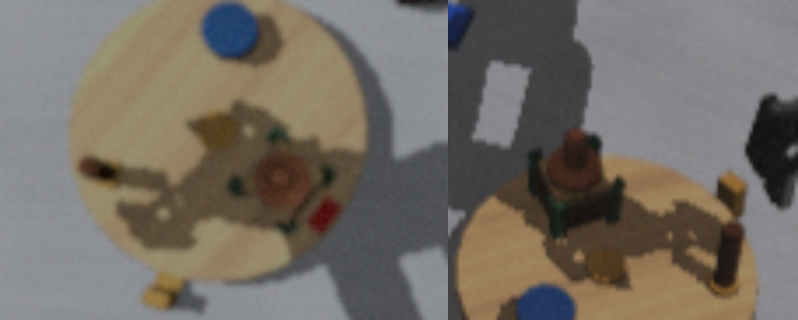

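The cap stands centred. Now I grip the post and turn the carousel along the arc.

```bash
cat >> h.py <<'E'
PZ=.083
def P(a): return [HUB[0]+.1*np.cos(a+np.pi/3),HUB[1]+.1*np.sin(a+np.pi/3),PZ]
E
python3 - <<'E'
from h import *
p=P(ANG); end=-.3456; pe=P(end)
th=best(p,ANG); print(th,[np.round(r.solve_ik(x,Q(th)),2) for x in(p,pe)])
r.move_ptp([p[0],p[1],.2],Q(th)); r.move_l(p,.15); print(r.current_ft_force())
r.gripper_close(); print("gap",r.current_finger_gap(),r.current_clock())
for a in np.linspace(ANG,end,14)[1:]: r.move_l(P(a),.05)
r.wait(.3); print(r.current_ft_force(),r.current_position(),r.current_finger_gap(),r.current_clock())
T=r.get_image("top"); Sc=r.get_image("scene")
overlay([T,Sc],[*HUB,end],"pics/p6.png",[.387,.139,.046])
E
```

```text
0.884 [array([ 0.13,  0.28,  1.84, -0.  ,  1.02,  0.81]), array([ 0.06,  0.46,  1.58, -0.  ,  1.1 ,  0.74])]
[-0.16072581  0.40933799  0.57702738]
gap 0.0164216149411666 40.3
[-5.5448733  -0.81510556 11.0138978 ] [0.60561537 0.15109171 0.08340991] 0.01655943969666067 45.0417
```

View pics/p6.png

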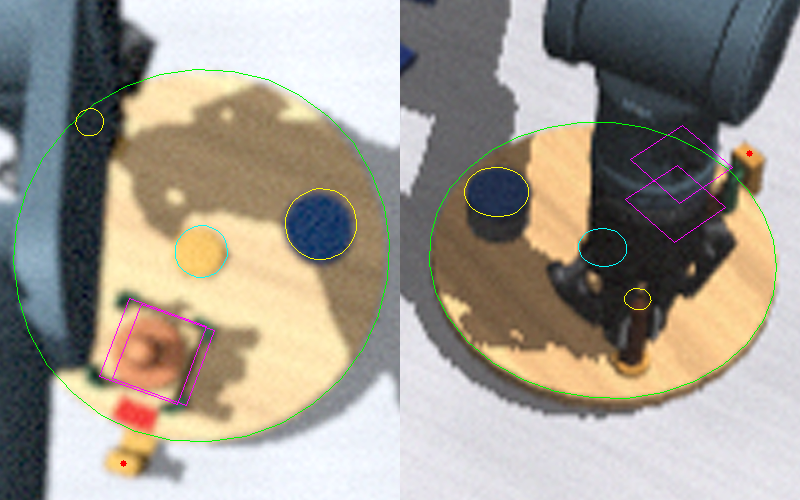

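The nest with the full stack faces the pointer: red patch at (136,413), pointer tip at (123,463) and hub at (201,250). That is about 1–2° too far clockwise, so I back off 0.02 rad, check the cap, and hand in.

```bash
python3 - <<'E'
from h import *
a=-.3456+.02; r.move_l(P(a),.02); r.wait(.6)
T=r.get_image("top"); n=HUB-.075*np.array([np.cos(a),np.sin(a)])
m=near(T,"cap",[*n,.1],25)
if m is not None: print(n,fit([(T,m,MODEL["cap"])],[*n,0],.086,(.005,.005,.2)))
m=cv2.inRange(cv2.cvtColor(T["pixels"],cv2.COLOR_RGB2HSV),np.array((100,110,20)),np.array((120,255,255)))>0
tp=HUB+.085*np.array([np.cos(a-np.pi/3),np.sin(a-np.pi/3)]); b=blob(T,(100,110,20),(125,255,255),[*tp,.065])
x,c=fit([(T,b,[cyl(.024,0,.034)])],[*tp,0],.044,(.005,.005,.2)); print("tin angle",np.arctan2(*(x[:2]-HUB)[::-1])+np.pi/3,"want",-.3456,c)
print(r.current_gripper_force(),r.current_ft_force(),np.abs(r.current_joint_velocities()).max(),r.current_clock())
print(r.hand_in())
E
```

```text
[0.45944058 0.1113908 ] (array([ 0.45802474,  0.11454438, -0.04010534]), np.float64(0.03032165822863498))
tin angle -0.32814347785950937 want -0.3456 0.16527133600120553
59.78739023208618 [-5.86643634 -0.21217479 11.36017673] 0.0011577751386486496 46.0917
the job is handed in; nothing more can be done
None
```

I handed the job in at 46 s: block, spacer and cap are stacked in the nest, and the gripper holds the carousel by the post about 0.02 rad from the pointer by camera estimate (limit 0.09). The hand-in call returned no verdict. The last camera fit put the cap 3–4 mm from the nest centre (limit 8 mm).

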